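Lock the projector's lamp cover with its two quarter-turn fasteners

TASK

The projector's lamp has been changed and its lamp cover stands ajar on its springs. Set your fingertips in the slot of one of the two round cam fasteners, press the cover down flush and, still pressing, turn the fastener a quarter turn clockwise to its stop; then turn the other fastener to its stop in the same way, so that both hold the cover shut when you let go. Do not swing the cover up, and leave the other things on and around the projector where they lie.

Things in the scene. Friction and masses are not known exactly. Their poses are not given: they have to be found in the camera images.
- projector: White and grey projector fixed on the table, 320 (x) x 420 (y) x 115 mm high. Origin: centre of its underside; x runs from the connector side to the lens, y left, z up. The lamp cover in its top spans x -130 to +20, y -125 to +125 mm, hinged at x = +20. Shut, it is level with the top (z 115) and the fastener axes stand upright at x -90, y +70 (left) and -70 (right), slot floors at z 103 mm.
- cover (a joint): Lamp cover hinge, rad: 0 = shut, flush with the case top; grows as the near edge rises. Unlocked, springs hold it ajar at about 0.11: near edge 16 mm up, fasteners 12 mm up and tilted with it. Pressing it shut at a fastener takes about 8 N; it stops firmly at 0 and rises when let go unless a fastener holds it. Held by the fasteners it rests at about 0.01.
- left_cam (a joint): Left fastener, rad: 0 = unlocked stop, 1.571 = locked stop, grows clockwise seen from above. At 0 the slot lies along the projector's y, at 1.571 along its x, in line with the small mark on the case lip. About 0.1 N m turns it, more once its tongue bears on the lip; it stays where left. With the cover ajar the tongue hits the lip and jams after about 50 degrees: press the cover shut first.
- right_cam (a joint): Turn of the right fastener: same as the left, also clockwise to lock.
- left_slot (a point): Left fastener (projector's +y side): round grey head, 66 mm across, flush with the cover, with a straight slot 30 mm wide and 12 mm deep across its whole diameter and a flat black floor. The point lies on the head's axis, level with its top face; x runs along the slot, z up along the axis. It moves with the cover.
- right_slot (a point): Right fastener (projector's -y side): same as the left. In either slot a tip much narrower than 30 mm only spins if twisted at the centre: span the slot lengthwise with two parted tips (up to about 55 mm over their backs) and twist, or push one tip round the axis near the slot's end.
- remote: Bystander: black remote control, 150 x 46 x 20 mm, lying on the projector's top beyond the cover; origin at the centre of its underside.
- lens_cap: Bystander: black lens cap, 86 mm across, 13 mm high, lying on the projector's top beyond the cover; origin at the centre of its underside.
- old_lamp: Bystander: the removed lamp module, a black box 90 x 75 x 65 mm on the table to the left of the projector; origin at the centre of its underside.
- screwdriver: Bystander: screwdriver, 170 mm long, on the table to the right of the projector; origin under its middle.
- tape: Bystander: roll of tape, 104 mm across, 24 mm high, lying on the table; origin at the centre of its underside.
- pencil_cup: Bystander: clear empty cup, 76 mm across, 95 mm high; origin at the centre of its underside.
- glasses_case: Bystander: dark glasses case, 165 x 62 x 36 mm; origin at the centre of its underside.
- scissors: Bystander: scissors, 170 mm long, flat on the table; origin under the pivot.

How it is judged:
By the outcome, as a careful person would: the job done as asked, in the order asked, and still so for the second after the job is handed in, with the robot touching nothing.
It also fails if it takes over 48 s, if anything falls off the work surface, if the arm or the gripper's body presses on something with over 40 N, if the wrist force passes 120 N, or if a joint passes its speed limit or range.

ROBOT

A 6-joint arm with a two-finger parallel gripper is mounted at the origin on the work surface. World frame = base frame: x ahead of the robot, y to its left, z up, the work surface at z = 0. Lengths are in m, angles in rad, forces in N, time in s.
With the tool pointing down it reaches from about 0.375 to 0.9 m from the base axis. Payload 3.1 kg.
Tool frame: the origin (TCP) lies between the finger pads; the fingertips stand 25 mm ahead of it and the grasp point (between the pads) lies 6 mm ahead of it; y points along the fingers, x is the direction in which the jaws open and shut, and the axes are right-handed (so a half turn about y gives the same grasp; the last joint's range is limited). The gripper opens to 87 mm and grips with 3 to 60 N. Pads are 19 mm wide; open, the fingers measure 117 mm over their backs; the gripper's body (75 mm by 190 mm) begins 51 mm behind the grasp point.
Start: joints at [1.014, 0.527, 1.433, -0, 1.181, -0.178], TCP at [0.231, 0.581, 0.248] pointing down, gripper open.
Joint ranges: [-3.08, 3.08], [-0.75, 2.2], [0.22, 2.44], [-1.43, 4.57], [0, 2.65], [-2.85, 2.85]. Speed limits (rad/s): [2.79, 2.79, 3.14, 3.14, 3.14, 3.14].

INTERFACE

Orientations are given as a unit quaternion [x, y, z, w].
In Python, from rig import robot gives the robot as it stands.
- The arm moves only by the tool carry_out, never from a script. Its argument "moves" is a list of rows, each a list of 7 numbers: the opening, from 0 (shut) to 1 (fully open), then the shift along the tool's x, y, z in cm, then the turn, a rotation vector about the tool's x, y, z in rad. In form: [[grip, x, y, z, rx, ry, rz], ...]. A call has 1 to 20 rows; each row is the pose to reach, as a shift and turn from the pose commanded when the call began, along the tool's axes at that moment; what a row does not reach only later rows make up. A row lasts 1/10 s, in which the tool goes at most 50 mm and 8.59 degrees, less where a joint would pass 70% of its speed; a pose out of reach is approached as far as the arm can. A call with a gripper value outside its range is refused whole. The fingers move at their own pace and stop on an object; "force" is the grip in N (left out, the last holds). Time passes only in rows, so rows that repeat a pose let the fingers close. It gives the time, the measured TCP pose, the force and the opening at its end, in the units of the state.
- robot.get_obs(): the state, without advancing time (a new reading comes with each control period).
- robot.camera(name): name is "scene" or "top" or "wrist"; returns the picture (384x512x3 uint8, red, green, blue); there is no depth.
- robot.camera_params(name): a dict with "fx", "fy", "cx", "cy" (pixels), "k1" (the pictures are not rectified: a ray, as slopes to the right and down, at radius r is drawn at 1 + k1 r^2 times it, then the intrinsics apply), "extrinsics" (4x4, takes a point from camera to world coordinates); the wrist camera has in their place "mount" (4x4, takes a point from camera to tool coordinates, whose origin is the TCP and whose axes are the tool frame's). Camera axes: x right, y down, z forward; pixel columns grow to the right and rows downward; lengths in m; the calibration is good to about 2 mm. A picture is of the moment at which its call begins: read the wrist's pose just before it. camera_params takes no time and is no camera call.
- robot.hand_in(): hands the job in, once; it reports no verdict.
The state is a dict: "time": time; "q": joint angles; "joint_velocities": joint speeds; "joint_torque": joint torques, N m; "position": TCP position; "tool_rot": TCP orientation; "ft_force": force on the tool from outside, world axes, zero at the start; "moment": the same for the moment, N m; "grip_width": finger opening in m.
Only numpy, scipy, OpenCV 4.12 (cv2) and the standard library are available. Lean on these libraries where they do the work, as an engineer would, in place of code of your own. Each camera call takes 0.05 s, during which the arm holds its last target.

## Working session

There is one attempt and no reset: what is moved stays moved. The work goes in short steps, Python scripts to look and compute and a tool call to move; the robot and the scene stay as the last step left them, time stands still between calls to the robot, and variables do not carry over. Pictures are saved under pics/ and viewed, and the job is handed in when it is done.

Besides the shell and the picture viewer there is one more tool, called after "Emit:" as name(argument=value, ...), one argument or row to a line, values as JSON. carry_out: Moves the arm, as the interface text tells. Its arguments: {"type":"object","properties":{"moves":{"type":"array"},"force":{"type":"number"}},"required":["moves"]}

```bash
ls; mkdir -p pics; python3 - <<'E'
from rig import robot
import cv2,numpy as np
o=robot.get_obs()
print({k:np.round(v,3).tolist() for k,v in o.items()})
for n in ["scene","top"]:
    im=robot.camera(n); cv2.imwrite(f"pics/{n}0.png",im[:,:,::-1])
for n in ["scene","top","wrist"]:
    print(n,{k:np.round(v,4).tolist() for k,v in robot.camera_params(n).items()})
E
```

```text
pics
{'time': 0.0, 'q': [1.014, 0.528, 1.434, -0.0, 1.181, -0.178], 'joint_velocities': [0.0, -0.001, 0.001, -0.001, 0.002, -0.001], 'joint_torque': [-0.0, -44.005, -17.659, 0.063, 0.058, -0.0], 'position': [0.231, 0.58, 0.247], 'tool_rot': [0.585, 0.396, -0.398, -0.585], 'ft_force': [-0.094, -0.11, -0.296], 'moment': [-0.016, 0.01, -0.024], 'grip_width': 0.087}
scene {'fx': 351.7158, 'fy': 351.7158, 'cx': 251.4567, 'cy': 200.3182, 'k1': 0.0267, 'extrinsics': [[-0.4055, 0.7776, -0.4805, 1.0366], [0.914, 0.3517, -0.2022, 0.1434], [0.0117, -0.5211, -0.8534, 1.0024], [0.0, 0.0, 0.0, 1.0]]}
top {'fx': 361.8583, 'fy': 361.8583, 'cx': 252.0359, 'cy': 198.1842, 'k1': -0.0246, 'extrinsics': [[0.0273, -0.9976, 0.0635, 0.4553], [-0.9995, -0.0281, -0.0126, -0.0725], [0.0143, -0.0632, -0.9979, 1.2562], [0.0, 0.0, 0.0, 1.0]]}
wrist {'fx': 296.7183, 'fy': 296.7183, 'cx': 257.0234, 'cy': 191.907, 'k1': -0.0392, 'mount': [[1.0, 0.0007, 0.0002, 0.0005], [0.0, -0.2898, 0.9571, -0.1371], [0.0008, -0.9571, -0.2898, 0.0797], [0.0, 0.0, 0.0, 1.0]]}
```

View pics/scene0.png

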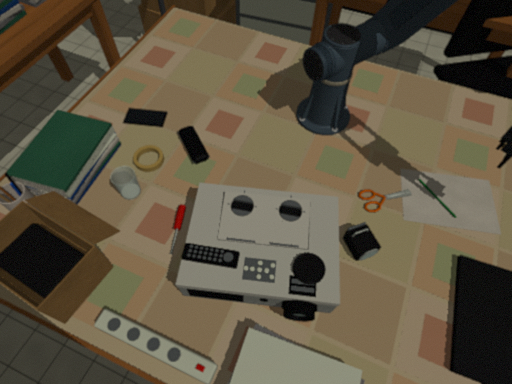

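View pics/top0.png

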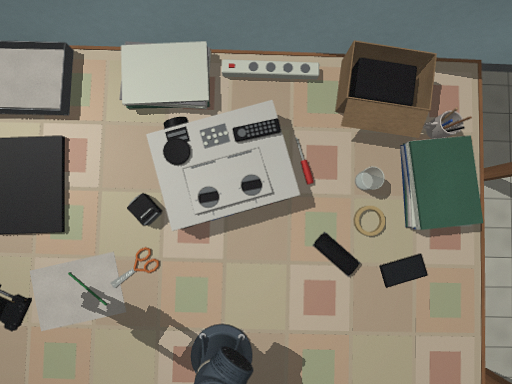

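The scene view shows the projector at (260,240) with the two fasteners at (242,205) and (290,210). In the top view the fasteners are near (208,197) and (251,185), and the projector is yawed about 15°. I'll enlarge this next.

```bash
python3 - <<'E'
import cv2
im=cv2.imread("pics/top0.png")[95:240,135:315]
cv2.imwrite("pics/top0z.png",cv2.resize(im,None,fx=4.4,fy=4.1,interpolation=cv2.INTER_CUBIC)[:600])
im=cv2.imread("pics/scene0.png")[170:320,170:350]
cv2.imwrite("pics/scene0z.png",cv2.convertScaleAbs(cv2.resize(im,None,fx=4,fy=4,interpolation=cv2.INTER_CUBIC),alpha=1.2))
E
```

```text
(no output)
```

View pics/top0z.png

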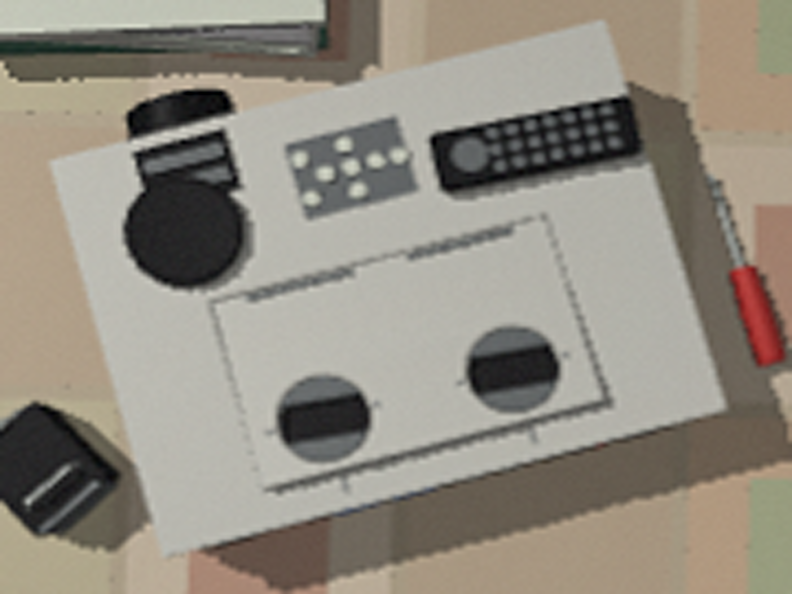

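View pics/scene0z.png

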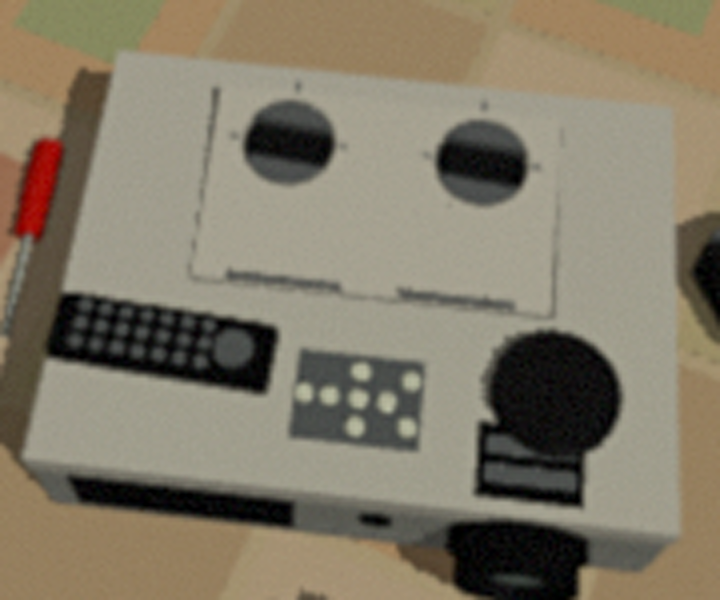

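```bash
cat > h.py <<'E'
import numpy as np, cv2
from rig import robot
from scipy.spatial.transform import Rotation as R
def ray(name,uv,T=None):
    p=robot.camera_params(name)
    uv=np.atleast_2d(np.asarray(uv,float))
    d=np.c_[(uv[:,0]-p['cx'])/p['fx'],(uv[:,1]-p['cy'])/p['fy']]
    s=d.copy()
    for _ in range(20): s=d/(1+p['k1']*(s**2).sum(1,keepdims=True))
    E=np.array(p['extrinsics']) if 'extrinsics' in p else T@np.array(p['mount'])
    v=np.c_[s,np.ones(len(s))]@E[:3,:3].T
    return E[:3,3],v
def plane(name,uv,z,T=None):
    o,v=ray(name,uv,T); return o+v*((z-o[2])/v[:,2])[:,None]
def proj(name,X,T=None):
    p=robot.camera_params(name)
    E=np.array(p['extrinsics']) if 'extrinsics' in p else T@np.array(p['mount'])
    c=(np.atleast_2d(X)-E[:3,3])@E[:3,:3]; s=c[:,:2]/c[:,2:]
    s=s*(1+p['k1']*(s**2).sum(1,keepdims=True))
    return s*[p['fx'],p['fy']]+[p['cx'],p['cy']]
def tcp():
    o=robot.get_obs(); T=np.eye(4); T[:3,:3]=R.from_quat(o['tool_rot']).as_matrix(); T[:3,3]=o['position']; return T,o
def fit2(A,B):
    a=A-A.mean(0);b=B-B.mean(0)
    y=np.arctan2((a[:,0]*b[:,1]-a[:,1]*b[:,0]).sum(),(a*b).sum())
    M=np.array([[np.cos(y),-np.sin(y)],[np.sin(y),np.cos(y)]])
    t=B.mean(0)-M@A.mean(0); return y,t,B-(A@M.T+t)
E
python3 - <<'E'
from h import *
C=np.array([[.16,.21],[.16,-.21],[-.16,-.21],[-.16,.21]])
top=np.array([[50,160],[605,20],[727,408],[165,555]])/[4.4,4.1]+[135,95]-[.39,.38]
sc=np.array([[680,540],[22,458],[118,52],[672,108]])/4+[170,170]-.375
for n,uv in (("top",top),("scene",sc)):
    P=plane(n,uv,.115)[:,:2]
    y,t,r=fit2(C,P); print(n,y,t,np.round(r*1000,1).tolist())
    T0=np.array([[np.cos(y),-np.sin(y)],[np.sin(y),np.cos(y)]])
    for s in (.07,-.07):
        print(T0@[-.09,s]+t)
# fastener ellipse centres
f=np.array([[324,419],[513,369]])/[4.4,4.1]+[135,95]-.38
print(plane("top",f,.127))
f=np.array([[289,142],[482,162]])/4+[170,170]-.375
print(plane("scene",f,.127))
E
```

```text
top 0.3023697940667282 [0.63483888 0.00929349] [[-0.3, -0.2], [-1.6, 0.6], [0.5, 0.8], [1.4, -1.1]]
[0.52807703 0.04931733]
[ 0.5697667  -0.08433136]
scene 0.301446738135879 [0.63452066 0.00990662] [[0.6, 0.3], [-1.4, -0.1], [0.8, 0.7], [-0.1, -0.9]]
[0.52779581 0.050029  ]
[ 0.56936209 -0.08365812]
[[ 0.52761791  0.05004377  0.127     ]
 [ 0.56970362 -0.08303705  0.127     ]]
[[ 0.57002411 -0.08260933  0.127     ]
 [ 0.52812625  0.05057252  0.127     ]]
```

```bash
python3 - <<'E'
from h import *
T,o=tcp(); print(np.round(T,3)); 
xa=np.arctan2(T[1,0],T[0,0]); print("tool x yaw",xa)
p=np.array([.528,.0497,.22]); d=T[:3,:3].T@(p-T[:3,3]); print("shift cm",d*100)
for tgt in (0.302+np.pi/2,0.302-np.pi/2):
    # rotation about tool y(down) positive => yaw decreases
    r=-(tgt-xa); print("ry",(r+np.pi)%(2*np.pi)-np.pi)
E
```

```text
[[ 0.37  -0.001 -0.929  0.231]
 [ 0.929 -0.002  0.37   0.58 ]
 [-0.002 -1.     0.     0.247]
 [ 0.     0.     0.     1.   ]]
tool x yaw 1.1920006388067943
shift cm [-38.28957013   2.72105267 -47.23498361]
ry -0.6807956879881023
ry 2.4607969656016913
```

Emit:
carry_out(
  moves=[
    [0.25,-2.5,0.1,-3.1,0,-0.05,0],
    [0.25,-5,0.2,-6.2,0,-0.1,0],
    [0.25,-7.5,0.4,-9.3,0,-0.15,0],
    [0.25,-10,0.6,-12.4,0,-0.2,0],
    [0.25,-12.5,0.8,-15.5,0,-0.25,0],
    [0.25,-15,1,-18.6,0,-0.3,0],
    [0.25,-17.5,1.2,-21.7,0,-0.35,0],
    [0.25,-20,1.4,-24.8,0,-0.4,0],
    [0.25,-22.5,1.6,-27.9,0,-0.45,0],
    [0.25,-25,1.8,-31,0,-0.5,0],
    [0.25,-27.5,2,-34.1,0,-0.55,0],
    [0.25,-30,2.2,-37.2,0,-0.6,0],
    [0.25,-32.5,2.4,-40.3,0,-0.64,0],
    [0.25,-35,2.6,-43.3,0,-0.66,0],
    [0.25,-37,2.7,-45.5,0,-0.68,0],
    [0.25,-38.3,2.7,-47.2,0,-0.68,0],
    [0.25,-38.3,2.7,-47.2,0,-0.68,0],
    [0.25,-38.3,2.7,-47.2,0,-0.68,0],
  ],
)

```text
time: 1.9
position: [0.5274, 0.0503, 0.2201]
tool_rot: [-0.419, -0.569, 0.569, 0.42]
ft_force: [0.0, 0.1, 0.1]
grip_width: 0.0216
```

```bash
python3 - <<'E'
from h import *
T,o=tcp(); print(np.round(T,4).tolist(),o['time'],o['grip_width'],np.round(o['q'],3),np.round(o['ft_force'],2))
im=robot.camera("wrist")[:,:,::-1].copy(); cv2.imwrite("pics/w1.png",im)
y=.302;M=np.array([[np.cos(y),-np.sin(y)],[np.sin(y),np.cos(y)]])
for x,yy,z in ((-.09,.07,.127),(-.09,-.07,.127),(-.16,.21,.115),(-.16,-.21,.115)):
    P=np.r_[M@[x,yy]+[.6347,.0096],z]; uv=proj("wrist",P,T)[0]; print(x,yy,uv)
    cv2.drawMarker(im,tuple(int(v) for v in uv),(0,0,255),0,8)
for x in (-.011,.011): 
    uv=proj("wrist",(T@[x,.025,0,1])[:3],T)[0]; cv2.drawMarker(im,tuple(int(v) for v in uv),(0,255,0),0,8)
cv2.imwrite("pics/w1m.png",im)
E
```

```text
[[-0.2955, -0.0017, -0.9553, 0.5274], [0.9553, 0.0007, -0.2955, 0.0503], [0.0011, -1.0, 0.0014, 0.2201], [0.0, 0.0, 0.0, 1.0]] 1.9 0.021591786696142545 [-1.160e-01  4.370e-01  1.699e+00  1.000e-03  1.007e+00 -1.987e+00] [0.03 0.06 0.11]
-0.09 0.07 [255.51001141 203.75519228]
-0.09 -0.07 [ 87.12457268 203.8626862 ]
-0.16 0.21 [429.2982042  116.14671569]
-0.16 -0.21 [-77.86999599 120.09130793]
```

View pics/w1m.png

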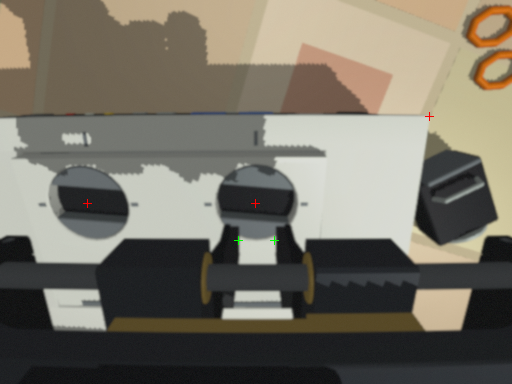

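The wrist view shows the left slot centred at (256,203), with the predicted marks on both slots and the case corner (428,117), so the pose is right. Next I lower the tips into the left slot.

Emit:
carry_out(
  moves=[
    [0.25,0,2,0,0,0,0],
    [0.25,0,4,0,0,0,0],
    [0.25,0,6,0,0,0,0],
    [0.25,0,7,0,0,0,0],
    [0.25,0,7.5,0,0,0,0],
    [0.25,0,7.8,0,0,0,0],
    [0.25,0,8.1,0,0,0,0],
    [0.25,0,8.4,0,0,0,0],
    [0.25,0,8.6,0,0,0,0],
    [0.25,0,8.6,0,0,0,0],
  ],
)

```text
time: 2.95
position: [0.5285, 0.0505, 0.135]
tool_rot: [0.42, 0.57, -0.569, -0.419]
ft_force: [0.7, 2.2, 3.0]
grip_width: 0.0217
```

```bash
python3 - <<'E'
from h import *
T,o=tcp(); print(np.round(T,4).tolist(),o['time'],o['grip_width'],np.round(o['ft_force'],2),np.round(o['moment'],2))
im=robot.camera("wrist")[:,:,::-1].copy(); cv2.imwrite("pics/w2.png",im)
E
```

```text
[[-0.2963, 0.0013, -0.9551, 0.5285], [0.9551, 0.0004, -0.2963, 0.0505], [0.0, -1.0, -0.0014, 0.135], [0.0, 0.0, 0.0, 1.0]] 2.95 0.02167558523909049 [0.67 2.23 3.  ] [ 0.42 -0.01  0.  ]
```

View pics/w2.png

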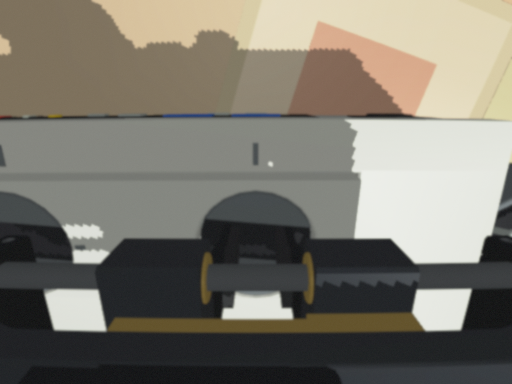

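The tips stand inside the slot, with about 3 N of spring force. I'll press further until the cover is flush.

Emit:
carry_out(
  moves=[
    [0.25,0,0.3,0,0,0,0],
    [0.25,0,0.5,0,0,0,0],
    [0.25,0,0.7,0,0,0,0],
    [0.25,0,0.9,0,0,0,0],
    [0.25,0,1.0,0,0,0,0],
    [0.25,0,1.0,0,0,0,0],
  ],
)

```text
time: 3.6
position: [0.529, 0.0507, 0.128]
tool_rot: [0.42, 0.57, -0.569, -0.418]
ft_force: [-3.6, 3.8, 27.5]
grip_width: 0.0214
```

Flush: it stopped firmly at TCP z 0.128 with 27 N. Now turning clockwise while pressing.

Emit:
carry_out(
  moves=[
    [0.25,0,0,0,0,0.1,0],
    [0.25,0,0,0,0,0.2,0],
    [0.25,0,0,0,0,0.3,0],
    [0.25,0,0,0,0,0.4,0],
    [0.25,0,0,0,0,0.5,0],
    [0.25,0,0,0,0,0.6,0],
    [0.25,0,0,0,0,0.7,0],
    [0.25,0,0,0,0,0.8,0],
    [0.25,0,0,0,0,0.8,0],
  ],
)

```text
time: 4.5
position: [0.5295, 0.0492, 0.128]
tool_rot: [0.61, 0.362, -0.36, -0.606]
ft_force: [-4.0, -1.8, 25.9]
grip_width: 0.0216
```

```bash
python3 - <<'E'
from h import *
T,o=tcp(); print(np.round(T,4).tolist(),o['time'],o['grip_width'],np.round(o['ft_force'],2),np.round(o['moment'],2),"yaw",np.arctan2(T[1,0],T[0,0]))
im=robot.camera("wrist")[:,:,::-1].copy(); cv2.imwrite("pics/w3.png",im)
E
```

```text
[[0.479, 0.0047, -0.8778, 0.5295], [0.8778, -0.0024, 0.479, 0.0492], [0.0001, -1.0, -0.0053, 0.128], [0.0, 0.0, 0.0, 1.0]] 4.5 0.021646819034792215 [-4.02 -1.78 25.94] [-0.28  0.75 -0.06] yaw 1.071320457964387
```

View pics/w3.png

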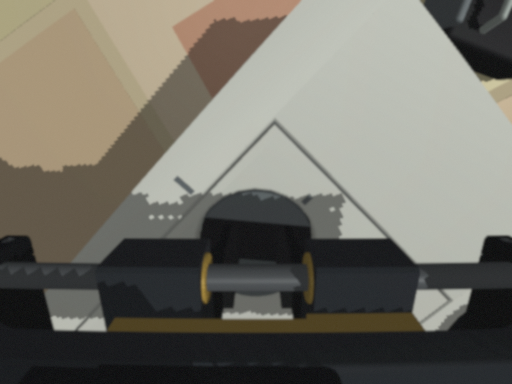

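The slot follows the fingers, and the lip mark at (183,184) has rotated across the picture. I'll continue to the stop.

Emit:
carry_out(
  moves=[
    [0.25,0,0,0,0,0.1,0],
    [0.25,0,0,0,0,0.2,0],
    [0.25,0,0,0,0,0.3,0],
    [0.25,0,0,0,0,0.4,0],
    [0.25,0,0,0,0,0.5,0],
    [0.25,0,0,0,0,0.6,0],
    [0.25,0,0,0,0,0.7,0],
    [0.25,0,0,0,0,0.8,0],
    [0.25,0,0,0,0,0.9,0],
    [0.25,0,0,0,0,0.9,0],
  ],
)

```text
time: 5.55
position: [0.5301, 0.0487, 0.1281]
tool_rot: [0.706, 0.063, -0.059, -0.703]
ft_force: [-2.9, -2.0, 25.3]
grip_width: 0.0219
```

```bash
python3 - <<'E'
from h import *
T,o=tcp(); print(np.round(T,4).tolist(),o['time'],o['grip_width'],np.round(o['ft_force'],2),np.round(o['moment'],2),"yaw",np.arctan2(T[1,0],T[0,0]),o['q'][5])
im=robot.camera("wrist")[:,:,::-1].copy(); cv2.imwrite("pics/w4.png",im)
E
```

```text
[[0.9852, 0.006, -0.171, 0.5301], [0.1711, -0.0032, 0.9853, 0.0487], [0.0053, -1.0, -0.0042, 0.1281], [0.0, 0.0, 0.0, 1.0]] 5.55 0.021890764309043572 [-2.94 -1.97 25.33] [-0.58  0.75 -0.01] yaw 0.17190320774408704 -0.28641942115482466
```

View pics/w4.png

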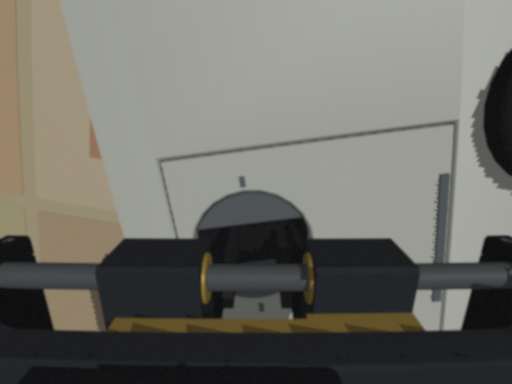

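Emit:
carry_out(
  moves=[
    [0.25,0,0,0,0,0.05,0],
    [0.25,0,0,0,0,0.1,0],
    [0.25,0,0,0,0,0.15,0],
    [0.25,0,0,0,0,0.15,0],
  ],
)

```text
time: 6.0
position: [0.5311, 0.0502, 0.1281]
tool_rot: [0.708, 0.012, -0.006, -0.707]
ft_force: [0.3, 3.6, 23.0]
grip_width: 0.0219
```

```bash
python3 - <<'E'
from h import *
T,o=tcp(); print(np.round(T[:3,3],4).tolist(),o['time'],np.round(o['ft_force'],2),np.round(o['moment'],2),"yaw",np.arctan2(T[1,0],T[0,0]),o['q'][5],np.round(o['joint_torque'],2))
E
```

```text
[0.5311, 0.0502, 0.1281] 6.0 [ 0.32  3.62 22.95] [0.48 0.35 0.67] yaw 0.024945467466190814 -0.13960586422565122 [ -2.71 -28.    -7.29  -0.14  -0.47   0.85]
```

Emit:
carry_out(
  moves=[
    [0.25,0,0,0,0,0.04,0],
    [0.25,0,0,0,0,0.08,0],
    [0.25,0,0,0,0,0.08,0],
  ],
)

```text
time: 6.3
position: [0.5314, 0.0503, 0.1281]
tool_rot: [0.708, -0.014, 0.02, -0.706]
ft_force: [-0.3, 4.6, 22.2]
grip_width: 0.0221
```

```bash
python3 - <<'E'
from h import *
T,o=tcp(); print(np.round(T[:3,3],4).tolist(),o['time'],np.round(o['ft_force'],2),np.round(o['moment'],2),"yaw",np.arctan2(T[1,0],T[0,0]),o['q'][5],np.round(o['joint_torque'],2))
im=robot.camera("wrist")[:,:,::-1].copy(); cv2.imwrite("pics/w5.png",im)
E
```

```text
[0.5314, 0.0503, 0.1281] 6.3 [-0.34  4.64 22.22] [0.71 0.21 1.87] yaw -0.04879447889634191 -0.06361207564872495 [ -4.39 -28.26  -6.97   0.42  -0.28   2.  ]
```

View pics/w5.png

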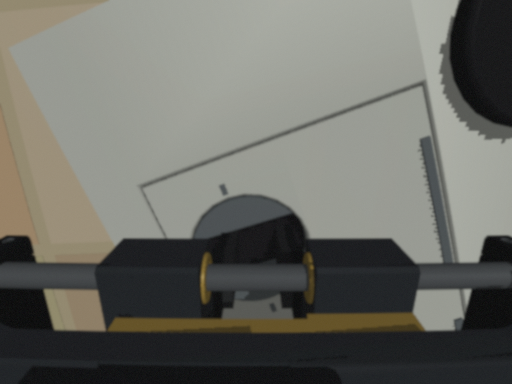

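The turn has reached its stop: the twist moment rose from 0.67 to 1.87 N m over the last 0.07 rad, and the slot edge runs parallel to the cover's side seam. I'll unload the twist, ease the pressure, centre the tips, then lift.

Emit:
carry_out(
  moves=[
    [0.25,0,0,0,0,-0.08,0],
    [0.25,0,-0.2,0,0,-0.12,0],
    [0.25,0,-0.4,0,0,-0.15,0],
    [0.25,0,-0.6,0,0,-0.2,0],
    [0.25,0,-0.7,0,0,-0.3,0],
    [0.25,0,-0.9,0,0,-0.33,0],
    [0.25,0,-1.5,0,0,-0.33,0],
    [0.25,0,-2.5,0,0,-0.33,0],
    [0.25,0,-5,0,0,-0.33,0],
    [0.25,0,-8,0,0,-0.33,0],
    [0.25,0,-9.2,0,0,-0.33,0],
    [0.25,0,-9.2,0,0,-0.33,0],
  ],
)

```text
time: 7.55
position: [0.5293, 0.0501, 0.2186]
tool_rot: [0.701, 0.098, -0.094, -0.7]
ft_force: [1.0, -0.1, -0.6]
grip_width: 0.0215
```

```bash
python3 - <<'E'
from h import *
T,o=tcp(); print(np.round(T,4).tolist(),o['time'],np.round(o['ft_force'],2),np.round(o['moment'],2),"yaw",np.arctan2(T[1,0],T[0,0]),o['q'][5])
im=robot.camera("wrist")[:,:,::-1].copy(); cv2.imwrite("pics/w6.png",im)
im=robot.camera("scene")[:,:,::-1].copy(); cv2.imwrite("pics/s6.png",cv2.resize(im[170:320,170:350],None,fx=4,fy=4,interpolation=cv2.INTER_CUBIC))
xa=np.arctan2(T[1,0],T[0,0])
p=np.array([.5698,-.0835,.22]); d=T[:3,:3].T@(p-T[:3,3]); print("shift cm",d*100,"ry",xa-(.302+np.pi/2))
E
```

```text
[[0.9633, 0.005, -0.2684, 0.5293], [0.2684, -0.0008, 0.9633, 0.0501], [0.0046, -1.0, -0.0021, 0.2186], [0.0, 0.0, 0.0, 1.0]] 7.55 [ 0.98 -0.12 -0.57] [-0.08  0.03 -0.  ] yaw 0.27173970586778234 -0.3875408383809967
shift cm [  0.3201658   -0.10506303 -13.95445005] ry -1.6010566209271142
```

View pics/w6.png

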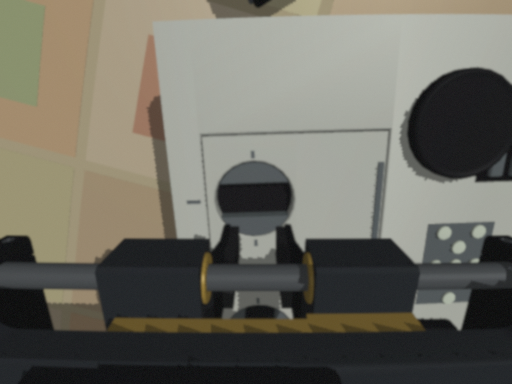

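View pics/s6.png

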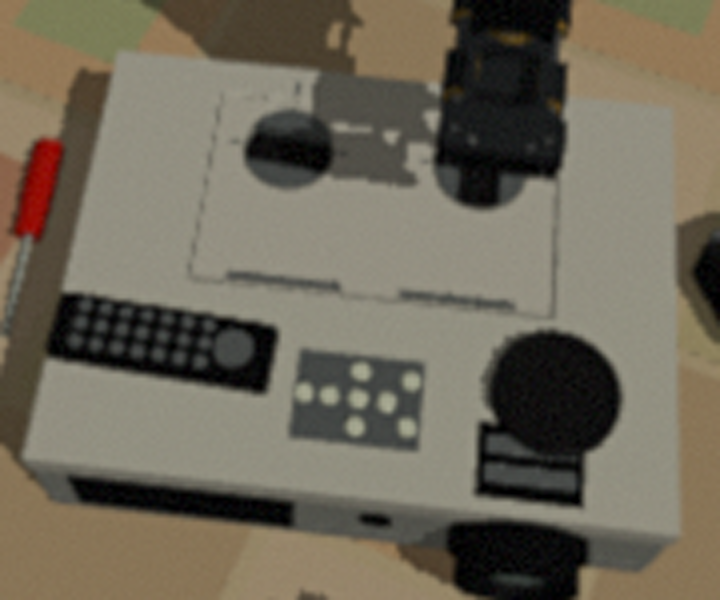

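Left: locked. The slot is in line with its mark and parallel to the seam, and the cover sits flush in the scene view. I'll move to the right fastener and turn the tool back.

Emit:
carry_out(
  moves=[
    [0.25,0,0,-1,0,-0.13,0],
    [0.25,0,0,-2,0,-0.26,0],
    [0.25,0,0,-3,0,-0.4,0],
    [0.25,0,0,-4.5,0,-0.53,0],
    [0.25,0,0,-6,0,-0.66,0],
    [0.25,0,0,-7.5,0,-0.8,0],
    [0.25,0.1,0,-9,0,-0.93,0],
    [0.25,0.2,0,-10.5,0,-1.06,0],
    [0.25,0.3,0,-12,0,-1.2,0],
    [0.25,0.3,0,-13,0,-1.33,0],
    [0.25,0.3,0,-13.9,0,-1.46,0],
    [0.25,0.3,0,-13.9,0,-1.6,0],
    [0.25,0.3,0,-13.9,0,-1.6,0],
    [0.25,0.3,0,-13.9,0,-1.6,0],
  ],
)

```text
time: 9.05
position: [0.5674, -0.0825, 0.2151]
tool_rot: [-0.419, -0.568, 0.569, 0.421]
ft_force: [-0.0, 0.9, 0.2]
grip_width: 0.0218
```

```bash
python3 - <<'E'
from h import *
T,o=tcp(); print(np.round(T,4).tolist(),o['time'],np.round(o['ft_force'],2),np.round(o['moment'],2),"yaw",np.arctan2(T[1,0],T[0,0]),o['q'][5])
im=robot.camera("wrist")[:,:,::-1].copy(); cv2.imwrite("pics/w7.png",im)
xa=np.arctan2(T[1,0],T[0,0])
p=np.array([.5697,-.0837,.22]); d=T[:3,:3].T@(p-T[:3,3]); print("shift cm",d*100,"ry",xa-(.302+np.pi/2)); print(proj("wrist",[.5697,-.0837,.116],T))
E
```

```text
[[-0.2938, -0.0028, -0.9559, 0.5674], [0.9559, 0.001, -0.2938, -0.0825], [0.0018, -1.0, 0.0024, 0.2151], [0.0, 0.0, 0.0, 1.0]] 9.05 [-0.04  0.93  0.16] [ 0.07 -0.04  0.01] yaw 1.8689879747140887 -2.2081939303743816
shift cm [-0.18301837 -0.48741467 -0.18307349] ry -0.0038083520808078752
[[254.21151823 203.20687823]]
```

View pics/w7.png

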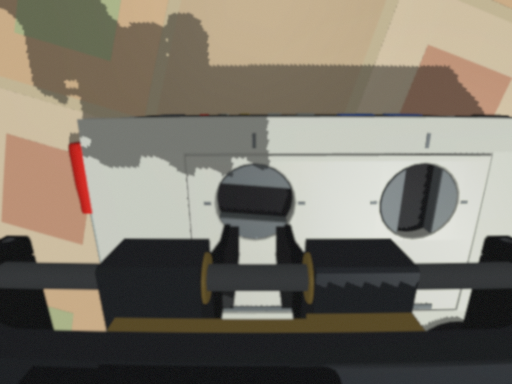

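The right slot is centred at (255,200), as predicted, with its marks at either end (207,203) and (301,203). I'll correct 2 mm, then descend and press.

Emit:
carry_out(
  moves=[
    [0.25,-0.2,2,-0.2,0,0,0],
    [0.25,-0.2,4,-0.2,0,0,0],
    [0.25,-0.2,6,-0.2,0,0,0],
    [0.25,-0.2,7,-0.2,0,0,0],
    [0.25,-0.2,7.6,-0.2,0,0,0],
    [0.25,-0.2,8,-0.2,0,0,0],
    [0.25,-0.2,8.3,-0.2,0,0,0],
    [0.25,-0.2,8.6,-0.2,0,0,0],
    [0.25,-0.2,8.8,-0.2,0,0,0],
    [0.25,-0.2,9,-0.2,0,0,0],
    [0.25,-0.2,9.1,-0.2,0,0,0],
    [0.25,-0.2,9.1,-0.2,0,0,0],
  ],
)

```text
time: 10.3
position: [0.5713, -0.0842, 0.1283]
tool_rot: [0.42, 0.57, -0.569, -0.419]
ft_force: [-3.1, 0.9, 14.3]
grip_width: 0.0219
```

```bash
python3 - <<'E'
from h import *
T,o=tcp(); print(np.round(T,4).tolist(),o['time'],np.round(o['ft_force'],2),np.round(o['moment'],2),"yaw",np.arctan2(T[1,0],T[0,0]))
im=robot.camera("wrist")[:,:,::-1].copy(); cv2.imwrite("pics/w8.png",im)
E
```

```text
[[-0.2967, 0.0021, -0.955, 0.5713], [0.955, -0.0007, -0.2967, -0.0842], [-0.0013, -1.0, -0.0017, 0.1283], [0.0, 0.0, 0.0, 1.0]] 10.3 [-3.06  0.95 14.25] [ 0.23  0.61 -0.01] yaw 1.872072290214478
```

View pics/w8.png

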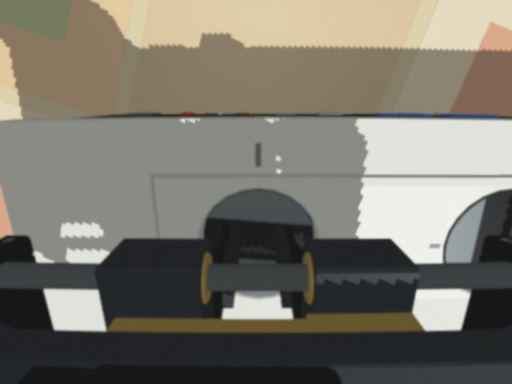

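The tips are in the right slot, pressing 14 N. I'll add 2 mm and turn.

Emit:
carry_out(
  moves=[
    [0.25,0,0.2,0.1,0,0,0],
    [0.25,0,0.2,0.1,0,0.1,0],
    [0.25,0,0.2,0.1,0,0.2,0],
    [0.25,0,0.2,0.1,0,0.3,0],
    [0.25,0,0.2,0.1,0,0.4,0],
    [0.25,0,0.2,0.1,0,0.5,0],
    [0.25,0,0.2,0.1,0,0.6,0],
    [0.25,0,0.2,0.1,0,0.7,0],
    [0.25,0,0.2,0.1,0,0.8,0],
    [0.25,0,0.2,0.1,0,0.9,0],
    [0.25,0,0.2,0.1,0,1.0,0],
    [0.25,0,0.2,0.1,0,1.1,0],
    [0.25,0,0.2,0.1,0,1.2,0],
    [0.25,0,0.2,0.1,0,1.3,0],
    [0.25,0,0.2,0.1,0,1.4,0],
    [0.25,0,0.2,0.1,0,1.5,0],
    [0.25,0,0.2,0.1,0,1.6,0],
    [0.25,0,0.2,0.1,0,1.7,0],
    [0.25,0,0.2,0.1,0,1.8,0],
    [0.25,0,0.2,0.1,0,1.8,0],
  ],
)

```text
time: 12.35
position: [0.572, -0.084, 0.1281]
tool_rot: [0.707, 0.027, -0.023, -0.706]
ft_force: [-1.9, 4.0, 22.2]
grip_width: 0.022
```

```bash
python3 - <<'E'
from h import *
T,o=tcp(); print(np.round(T[:3,3],4).tolist(),o['time'],np.round(o['ft_force'],2),np.round(o['moment'],2),"yaw",np.arctan2(T[1,0],T[0,0]),np.round(o['joint_torque'],2))
im=robot.camera("wrist")[:,:,::-1].copy(); cv2.imwrite("pics/w9.png",im)
E
```

```text
[0.572, -0.084, 0.1281] 12.35 [-1.92  3.99 22.23] [0.68 0.59 0.21] yaw 0.07112249245315942 [ -2.7  -30.95  -9.78  -0.52  -1.15   0.5 ]
```

View pics/w9.png

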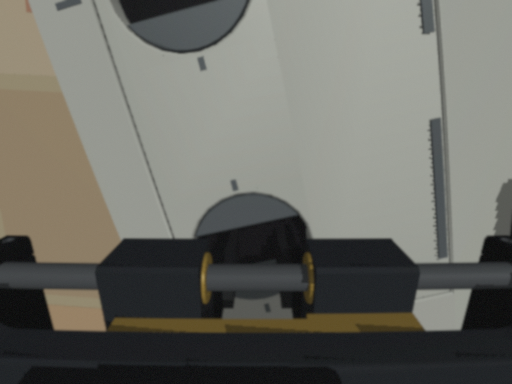

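Emit:
carry_out(
  moves=[
    [0.25,0,0,0,0,0.04,0],
    [0.25,0,0,0,0,0.08,0],
    [0.25,0,0,0,0,0.12,0],
    [0.25,0,0,0,0,0.12,0],
  ],
)

```text
time: 12.8
position: [0.5724, -0.0836, 0.1281]
tool_rot: [0.708, -0.012, 0.017, -0.706]
ft_force: [-0.7, 6.6, 22.2]
grip_width: 0.0223
```

```bash
python3 - <<'E'
from h import *
T,o=tcp(); print(np.round(T[:3,3],4).tolist(),o['time'],np.round(o['ft_force'],2),np.round(o['moment'],2),"yaw",np.arctan2(T[1,0],T[0,0]),np.round(o['joint_torque'],2))
E
```

```text
[0.5724, -0.0836, 0.1281] 12.8 [-0.73  6.64 22.2 ] [1.07 0.35 1.86] yaw -0.04011128783850366 [-5.430e+00 -3.119e+01 -9.490e+00 -3.000e-02 -9.700e-01  1.910e+00]
```

The twist moment is again 1.86 N m at yaw −0.04, the same stop as on the left. I'll unload and lift the same way, then go up high for a check.

Emit:
carry_out(
  moves=[
    [0.25,0,0,0,0,-0.08,0],
    [0.25,0,-0.2,0,0,-0.12,0],
    [0.25,0,-0.4,0,0,-0.15,0],
    [0.25,0,-0.6,0,0,-0.2,0],
    [0.25,0,-0.7,0,0,-0.3,0],
    [0.25,0,-0.9,0,0,-0.33,0],
    [0.25,0,-1.5,0,0,-0.33,0],
    [0.25,0,-2.5,0,0,-0.33,0],
    [0.25,0,-5,0,0,-0.33,0],
    [0.25,0,-8,0,0,-0.33,0],
    [0.25,-4,-11,0,0,-0.33,0],
    [0.25,-8,-13,0,0,-0.33,0],
    [0.25,-11,-13,0,0,-0.33,0],
    [0.25,-11,-13,0,0,-0.33,0],
  ],
)

```text
time: 14.2
position: [0.4557, -0.0779, 0.2548]
tool_rot: [-0.7, -0.098, 0.1, 0.7]
ft_force: [-0.4, 0.3, -0.2]
grip_width: 0.0219
```

```bash
python3 - <<'E'
from h import *
T,o=tcp(); print(np.round(T[:3,3],4).tolist(),o['time'],np.round(o['ft_force'],2),np.round(o['moment'],2),"yaw",np.arctan2(T[1,0],T[0,0]))
im=robot.camera("wrist")[:,:,::-1].copy(); cv2.imwrite("pics/w10.png",im)
im=robot.camera("scene")[:,:,::-1].copy(); cv2.imwrite("pics/s10.png",cv2.resize(im[170:320,170:350],None,fx=4,fy=4,interpolation=cv2.INTER_CUBIC))
im=robot.camera("top")[:,:,::-1].copy(); cv2.imwrite("pics/t10.png",im)
E
```

```text
[0.4557, -0.0779, 0.2548] 14.2 [-0.38  0.27 -0.2 ] [-0.08  0.03  0.  ] yaw 0.28082900477063993
```

View pics/w10.png

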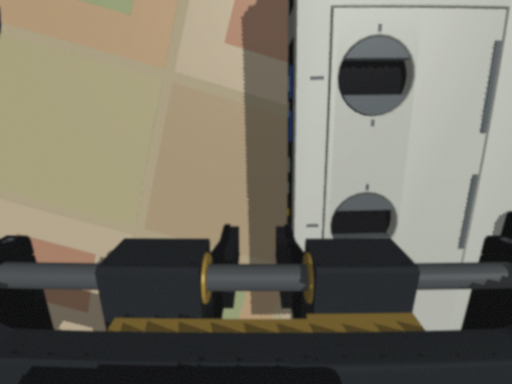

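View pics/s10.png

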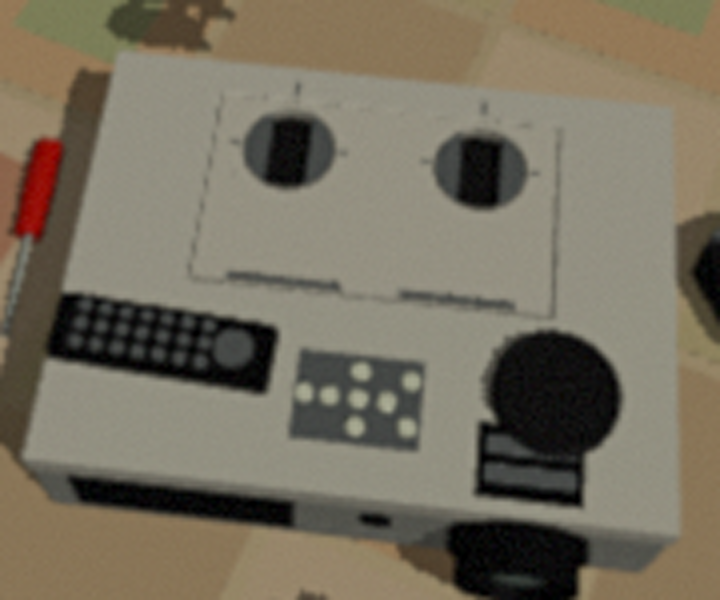

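View pics/t10.png

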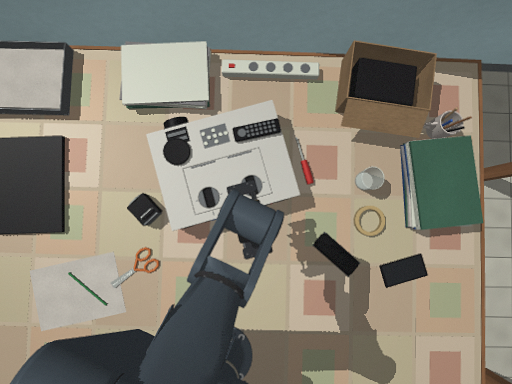

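```bash
python3 - <<'E'
from h import *
T,o=tcp()
def ang(name,im,c,r,Tm=None,zz=.115):
    g=cv2.cvtColor(im,cv2.COLOR_BGR2GRAY); m=np.zeros_like(g); cv2.circle(m,c,r,255,-1)
    k=((g<np.percentile(g[m>0],40)*.5+20)&(m>0)).astype(np.uint8)
    n,l,s,_=cv2.connectedComponentsWithStats(k); i=1+np.argmax(s[1:,4])
    ys,xs=np.where(l==i); P=plane(name,np.c_[xs,ys],zz,Tm)[:,:2].astype(np.float32)
    (_,sz,a)=cv2.minAreaRect(P); b=cv2.boxPoints(cv2.minAreaRect(P)); e=[b[1]-b[0],b[2]-b[1]]; e=max(e,key=np.linalg.norm)
    print(name,c,len(xs),"size mm",np.round(np.array(sz)*1000,1),"angle vs proj x, deg",np.degrees((np.arctan2(e[1],e[0])-.302+np.pi/2)%np.pi-np.pi/2))
ang("wrist",cv2.imread("pics/w10.png"),(376,75),36,T)
s=robot.camera("scene")[:,:,::-1].copy()
ang("scene",s,(242,208),10); ang("scene",s,(290,213),10)
E
```

```text
wrist (376, 75) 1958 size mm [57.3 27.1] angle vs proj x, deg 0.7044862
scene (242, 208) 142 size mm [51.8 27.1] angle vs proj x, deg 1.6633012
scene (290, 213) 142 size mm [50.8 26.1] angle vs proj x, deg 3.0011644
```

The wrist view puts the left slot at 0.7° from the lock line. I'll take one closer look at the right one.

Emit:
carry_out(
  moves=[
    [0.25,0,-0.5,-3,0,0,0],
    [0.25,0,-1,-6,0,0,0],
    [0.25,0,-1,-9,0,0,0],
    [0.25,0,-1,-12,0,0,0],
    [0.25,0,-1,-13,0,0,0],
    [0.25,0,-1,-13,0,0,0],
    [0.25,0,-1,-13,0,0,0],
  ],
)

```text
time: 15.1
position: [0.4957, -0.2029, 0.2629]
tool_rot: [-0.699, -0.099, 0.1, 0.701]
ft_force: [0.9, 0.4, 0.3]
grip_width: 0.0218
```

```bash
python3 - <<'E'
from h import *
T,o=tcp(); im=robot.camera("wrist")[:,:,::-1].copy(); cv2.imwrite("pics/w11.png",im)
g=cv2.cvtColor(im,cv2.COLOR_BGR2GRAY)
for n,p in (("L",[.528,.0497,.115]),("R",[.5697,-.0837,.115])):
    c=proj("wrist",p,T)[0]; print(n,c)
    m=np.zeros_like(g); cv2.circle(m,(int(c[0]),int(c[1])),34,255,-1)
    k=((g<60)&(m>0)).astype(np.uint8); nn,l,s,_=cv2.connectedComponentsWithStats(k); i=1+np.argmax(s[1:,4])
    ys,xs=np.where(l==i); P=plane("wrist",np.c_[xs,ys],.115,T)[:,:2].astype(np.float32)
    r=cv2.minAreaRect(P); b=cv2.boxPoints(r); e=max([b[1]-b[0],b[2]-b[1]],key=np.linalg.norm)
    print(np.round(np.array(r[1])*1000,1),np.degrees((np.arctan2(e[1],e[0])-.302+np.pi/2)%np.pi-np.pi/2))
print(o['time'])
E
```

```text
L [382.14495096 -91.52760237]Traceback (most recent call last):
  File "<stdin>", line 7, in <module>
    return _wrapfunc(a, 'argmax', axis=axis, out=out, **kwds)
    return bound(*args, **kwds)
ValueError: attempt to get argmax of an empty sequence
```

View pics/w11.png

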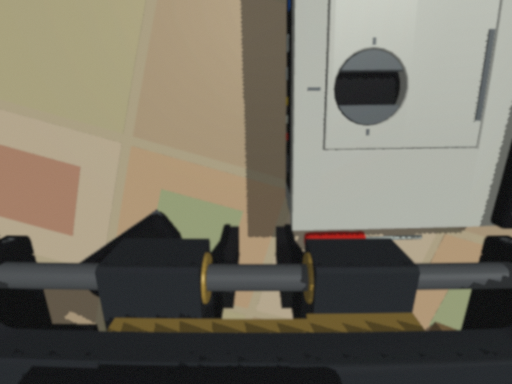

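```bash
python3 - <<'E'
from h import *
T,o=tcp(); im=cv2.imread("pics/w11.png"); g=cv2.cvtColor(im,cv2.COLOR_BGR2GRAY)
m=np.zeros_like(g); cv2.circle(m,(370,87),34,255,-1)
k=((g<60)&(m>0)).astype(np.uint8); nn,l,s,_=cv2.connectedComponentsWithStats(k); i=1+np.argmax(s[1:,4])
ys,xs=np.where(l==i); P=plane("wrist",np.c_[xs,ys],.115,T)[:,:2].astype(np.float32)
r=cv2.minAreaRect(P); b=cv2.boxPoints(r); e=max([b[1]-b[0],b[2]-b[1]],key=np.linalg.norm)
print(np.round(np.array(r[1])*1000,1),np.degrees((np.arctan2(e[1],e[0])-.302+np.pi/2)%np.pi-np.pi/2), o['time'],np.round(o['ft_force'],2))
print(robot.hand_in())
E
```

```text
[58.7 28.9] -0.3953928 15.15 [-1.05  0.47 -0.07]
the job is handed in; nothing more can be done
None
```

The lamp cover is shut and both cam fasteners are turned clockwise to their locked stops. I handed the job in at about 15 s, with the gripper clear of everything.

- **Left, then right:** on each fastener I set the parted fingertips in the slot and pressed the cover flush. The wrist force was about 22–28 N, and the cover stopped firmly both times. Still pressing, I turned until the twist moment rose to about 1.9 N m, then unloaded the twist before lifting.
- **Slot angles:** in the wrist pictures the slots lie 0.7° (left) and 0.4° (right) off the lock line, in line with the marks on the lip. The coarser scene camera read 3.0° and 1.7°. I put that down to its low resolution and trusted the wrist views.
- **Cover and other things:** the scene view shows the cover flush after release. By eye, the remote, lens cap, lamp module, screwdriver and other items look where they were; I did not measure their positions.

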